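# Press a glued frame corner and hold the lever down

## Task

The lapped corner of the little roof frame has just been glued and the wood is soft, so pick it up with a gentle grip, lay it flat on the bed of the bench lever press with the lap joint centred under the pressing foot, and let go of it. Then bring the press lever down by its ball knob until the sprung foot is squeezed about half way into its travel on the joint, without ever bottoming it, hold it there for three seconds and finish while still holding the lever at that point. Leave the glue bottle, hammer, model hut and cordless drill where they are.

Things in the scene. Friction and masses are not known exactly. Their poses are not given: they have to be found in the camera images.
- frame: The work: rigid L of pale soft wood, two 24 x 24 mm beams half-lapped at right angles, 80 g or so, flat on the bench at first. Origin: centre of the underside of the lap (24 x 24 mm, 24 mm high); z up. Long leg along its +y, from y = -12 to +168 mm; short leg along its -x, from x = +12 to -98 mm. Too much grip dents it: keep under 25 N per finger; 10 to 20 N carries it.
- frame_grip (a point): Point on top of the frame's long leg, 95 mm from the lap centre, 24 mm above the underside; axes as the frame's. Gripped across the leg (along the frame's x) here, the lap goes under the foot from the press's left with room for a gripper beside the head. The frame's centre of mass is 53 mm from the lap along the leg, 18 mm to -x.
- press: Bench lever press, grey cast iron, bolted down. Origin on the bench straight below the ram axis; x from its open front to the column at the back, y to its left (the lever is on the right), z up. Head: x -38 to +137, y -30 to +30, z 165 to 245 mm; ram top at z = 300; column face at x = +79, 50 mm wide. Throat open to the front and both sides.
- bed_centre (a point): Point on the ram axis on the top of the plywood bed, 36 mm above the bench; the bed measures 140 (x) x 200 (y) mm about it. Axes as the press's. The frame fits with its axes parallel to these: long leg to the press's left, short leg to its front.
- foot_face (a point): Centre of the underside of the round sprung foot (30 mm wide rubber face) on the ram axis: 80 mm above the bench with the lever up, so 20 mm above a frame lying on the bed; it goes straight down with the ram.
- knob (a point): Centre of the black ball knob, 34 mm across, at the lever's end. Lever: 12 mm rod, 160 mm from pivot to knob centre, in the press's plane y = -58 mm. At lever value v the knob is at x = 33 - 160 cos(0.785 - v), z = 205 + 160 sin(0.785 - v) mm in the press's frame. Pinched from above, fingers on its +y and -y sides, the ball turns between them.
- lever (a joint): Lever angle, rad: 0 = up at rest, 45 deg up towards the front; grows as the knob goes forward and down; stop at 1.55. Drives the ram down 22 mm per rad. A spring lifts it when let go; the knob needs about 2 N at first, 7 N when pressing. With the frame under the foot, contact comes at about 0.91, half compression at about 1.18.
- foot (a joint): Compression of the sprung foot in m: 0 = spring extended, 0.006 = half way, 0.012 = bottomed. About 2 N per mm after a 2 N preload.
- glue_bottle: Bystander: white glue bottle with a blue nozzle, 60 mm wide, 176 mm high, standing; origin under its centre.
- hammer: Bystander: hammer with a wooden handle, lying on the bench.
- model_hut: Bystander: model hut with a plaster ground floor and a shingle roof, about 150 x 190 x 145 mm; origin under its centre.
- cordless_drill: Bystander: cordless drill standing on its battery, 190 mm high; origin under its battery.
Not all that is in view belongs to the job. Leave any blue or pink look-alike of the frame alone.

How it is judged:
On the way, in this order (a step that is already met when the one before it is completed fails the run):
1. the frame lies flat on the press bed with its lap under the raised foot, let go by the fingers (horizontal distance between frame and bed_centre below 0.009 m and height (world z) of frame between 0.033 and 0.039 m and angle between frame's own z axis and vertical below 0.05 rad and contact force between the fingers and frame below 0.1 N and value of joint foot below 0.001 m and linear speed of frame below 0.01 m/s), for 0.2 s.
2. the foot is held about half compressed on the joint for two seconds (value of joint foot between 0.0035 and 0.0085 m and value of joint lever above 0.95 rad and horizontal distance between frame and bed_centre below 0.009 m), for 2 s.
At the end, for the whole second after the job is handed in: The robot is still holding the lever down (more than 1 N on it) with the sprung foot compressed 3.5 to 8.5 mm of its 12 mm; the frame lies flat and still on the bed, not touched by the fingers, its lap centre within 9 mm of the ram axis (all of step 2 and contact force between any of the fingers, the arm and press above 1 N and contact force between the fingers and frame below 0.1 N and height (world z) of frame between 0.033 and 0.039 m and angle between frame's own z axis and vertical below 0.05 rad and linear speed of frame below 0.01 m/s); the arm keeps its last pose, push and grip.
It fails at once if the soft wood is squeezed with more than 30 N per finger (60 N for both) (contact force between the fingers and frame above 60 N).
It fails at once if the foot is bottomed (value of joint foot above 0.0112 m).
It fails at once if a bystander is moved by more than 3 cm (distance of any of glue_bottle, hammer, model_hut, cordless_drill from where it was at the start of the episode above 0.03 m).
It fails at once if the glue bottle or the drill is tipped over (angle between any of glue_bottle, cordless_drill's own z axis and vertical above 0.5 rad).
It also fails if it takes over 61 s, if anything falls off the work surface, if the arm or the gripper's body presses on something with over 40 N, if the wrist force passes 120 N, or if a joint passes its speed limit or range.

## Robot

A 7-joint arm with a two-finger parallel gripper is mounted at the origin on the work surface. World frame = base frame: x ahead of the robot, y to its left, z up, the work surface at z = 0. Lengths are in m, angles in rad, forces in N, time in s.
With the tool pointing down it reaches from about 0.35 to 0.9 m from the base axis. Payload 19.9 kg.
Tool frame: the origin (TCP) lies between the finger pads; the fingertips stand 19 mm ahead of it and the grasp point (between the pads) is the TCP; z points along the fingers, y is the direction in which the jaws open and shut (so a half turn about z gives the same grasp; the last joint's range is limited). The gripper opens to 94 mm and grips with 3 to 60 N. Pads are 16 mm wide; open, the fingers measure 119 mm over their backs; the gripper's body (75 mm by 177 mm) begins 78 mm behind the grasp point.
Start: joints at [-1.306, 0.417, -0.01, 1.614, 0.005, 1.111, -0.053], TCP at [0.189, 0.596, 0.224] pointing down, gripper open.
Joint ranges: [-2.81, 2.81], [-0.39, 2.02], [-1.27, 1.25], [0.06, 2.57], [-1.19, 4.33], [0.19, 2], [-2.82, 2.82]. Speed limits (rad/s): [1.89, 1.89, 2.39, 2.39, 3.01, 3.01, 3.01].

## Interface

Orientations are given as a unit quaternion [x, y, z, w].
In Python, from bench import r, vision, sign_off gives the robot as it stands.
- The arm moves only by the tool move_arm, never from a script. Its arguments are lists of equal length, an entry for each row: "dp": the shift along the tool's x, y, z in mm, a list of three; "roll": the turn about the tool's z in rad; "gripper": the opening, from 0 (shut) to 1 (fully open). A call has 1 to 20 rows; each row shifts and turns the commanded pose from where the row before left it, along the tool's axes as they then stand; what a row does not reach is not made up. A row lasts 1/12 s, in which the tool goes at most 41.7 mm and 7.16 degrees, less where a joint would pass 70% of its speed; a pose out of reach is approached as far as the arm can. A call is refused whole if a number of a shift passes 41.7 or a number of a turn 0.125, either way. A call with a gripper value outside its range is refused whole. The fingers move at their own pace and stop on an object; "newtons" is the grip in N (left out, the last holds). Time passes only in rows, so rows that do not move let the fingers close. It gives the time, the measured TCP pose, the force and the opening at its end, in the units of the state.
- r.get_state(): the state, without advancing time (a new reading comes with each control period).
- vision.read_camera(name): name is "scene" or "top"; returns a dict with "pixels" (480x640x3 uint8, red, green, blue), "mtx" (3x3 intrinsics, pixels), "world_to_cam" (4x4, takes a point from world to camera coordinates). Camera axes: x right, y down, z forward; pixel columns grow to the right and rows downward; lengths in m; the calibration is good to about 2 mm. A picture is of the moment at which its call begins. There is no depth.
- sign_off(): hands the job in, once; it reports no verdict.
The state is a dict: "clock": time; "qpos": joint angles; "qd": joint speeds; "tau": joint torques, N m; "tool_pos": TCP position; "tool_rot": TCP orientation; "wrist_force": force on the tool from outside, world axes, zero at the start; "moment": the same for the moment, N m; "gripper_width": opening from 0.0 (shut) to 1.0 (fully open).
Only numpy, scipy, OpenCV 4.12 (cv2) and the standard library are available. Lean on these libraries where they do the work, as an engineer would, in place of code of your own. Each camera call takes 0.05 s, during which the arm holds its last target. There are 200 camera calls.

## Working session

There is one attempt and no reset: what is moved stays moved. The work goes in short steps, Python scripts to look and compute and a tool call to move; the robot and the scene stay as the last step left them, time stands still between calls to the robot, and variables do not carry over. Pictures are saved under pics/ and viewed, about 8 in all and at most 12, crops included, and the job is handed in when it is done.

Besides the shell and the picture viewer there is one more tool, called as name([rows], argument=value, ...), one row to a line, values as JSON. move_arm: Moves the arm, as the interface text tells. Its arguments: {"type":"object","properties":{"dp":{"type":"array","items":{"type":"array","items":{"type":"number"}}},"roll":{"type":"array","items":{"type":"number"}},"gripper":{"type":"array","items":{"type":"number"}},"newtons":{"type":"number"}},"required":["dp","roll","gripper"]}

```bash
mkdir -p pics
cat > h.py <<'E'
import numpy as np, cv2
from bench import r, vision
def shot(n,f):
    c=vision.read_camera(n); cv2.imwrite('pics/'+f,c['pixels'][:,:,::-1]); np.savez('pics/'+f+'.npz',**c); return c
def ray(c,uv):
    T=np.array(c['world_to_cam']);K=np.array(c['mtx']);R=T[:3,:3];o=-R.T@T[:3,3]
    return o,R.T@np.linalg.inv(K)@np.array([uv[0],uv[1],1.])
def onz(c,uv,z):
    o,d=ray(c,uv); return o+d*(z-o[2])/d[2]
def proj(c,p):
    T=np.array(c['world_to_cam']);q=np.array(c['mtx'])@(T[:3,:3]@np.array(p)+T[:3,3]); return q[:2]/q[2]
E
python3 - <<'E'
from h import *
for n in('scene','top'):
    c=shot(n,n+'0.png'); print(n,ray(c,(320,240)))
print(r.get_state())
E
```

```text
scene (array([ 1.53673521, -0.25567412,  1.20719825]), array([-0.6988905 ,  0.14274404, -0.70085836]))
top (array([ 0.35428102, -0.03468051,  1.48189926]), array([ 0.11011087,  0.01159   , -0.99397779]))
{'clock': 0.1, 'qpos': array([-1.30549567,  0.41791314, -0.01033151,  1.61411186,  0.0046607 ,
        1.11067902, -0.05299238]), 'qd': array([ 0.00150634, -0.00162987, -0.00070566, -0.0026623 , -0.00063897,
       -0.00163268,  0.00207118]), 'tau': array([ 8.71871980e-04, -8.52573681e+01,  6.39553070e-01, -4.26694465e+01,
       -4.89462912e-02,  1.63132389e-02,  4.55390921e-05]), 'tool_pos': array([0.18864339, 0.59552086, 0.22388928]), 'tool_rot': array([ 1.52787435e-01,  9.88258926e-01, -5.39900099e-04, -6.40800559e-05]), 'wrist_force': array([1.10843855, 0.33013224, 0.40845701]), 'moment': array([-0.00472199,  0.0360823 ,  0.01261893]), 'gripper_width': 1.00144334105049}
```

View pics/scene0.png

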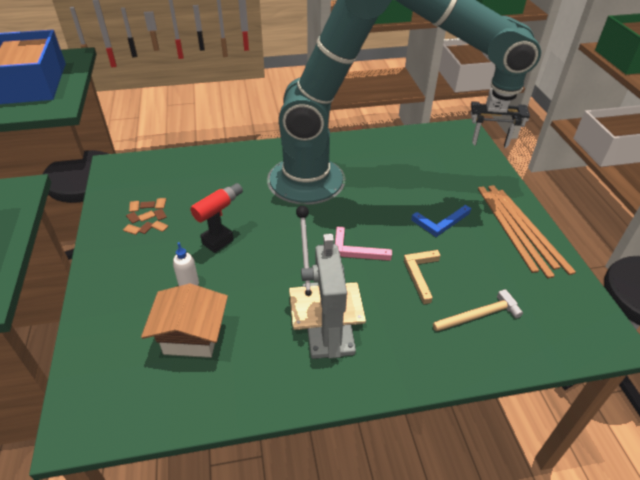

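View pics/top0.png

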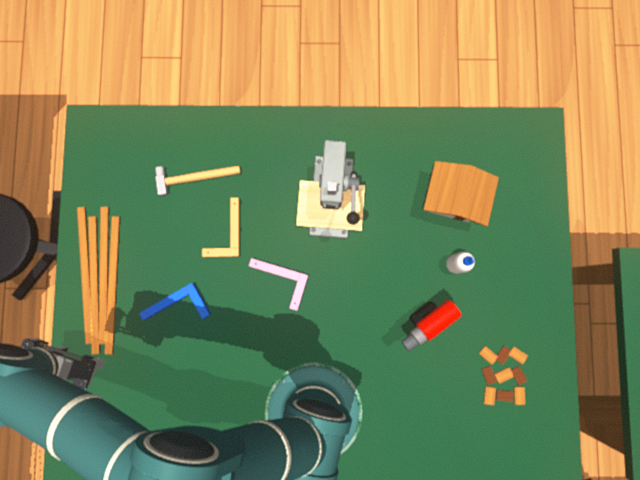

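Run:
```python
from h import *
c=dict(np.load('pics/top0.png.npz')); im=c['pixels']; hsv=cv2.cvtColor(im,cv2.COLOR_RGB2HSV)
for p in [(235,220),(215,252),(310,200),(345,215),(330,235),(353,218)]: print(p,hsv[p[1],p[0]])
m=cv2.inRange(hsv,(14,50,130),(32,200,255))
def poly(x0,x1,y0,y1,z,eps):
    q=np.zeros_like(m); q[y0:y1,x0:x1]=m[y0:y1,x0:x1]
    cs,_=cv2.findContours(q,cv2.RETR_EXTERNAL,cv2.CHAIN_APPROX_NONE); k=max(cs,key=cv2.contourArea)
    a=cv2.approxPolyDP(k,eps,True)[:,0]
    for p in a: print(p,np.round(onz(c,p,z)*1000,1)[:2])
    ctr=np.array([onz(c,p,z)[:2]*1000 for p in k[:,0]]); return k,ctr
print('frame'); k,w=poly(195,250,188,265,.024,2.5); np.save('f.npy',w)
print('bed'); k,w=poly(285,375,170,245,.036,2.5); np.save('b.npy',w)
big=cv2.resize(im[130:270,190:380],None,fx=4,fy=4,interpolation=cv2.INTER_CUBIC)
cv2.imwrite('pics/crop0.png',big[:,:,::-1])
```

```text
(235, 220) [ 26  96 254]
(215, 252) [ 26 100 254]
(310, 200) [ 27  71 254]
(345, 215) [ 30  57 255]
(330, 235) [ 30  14 182]
(353, 218) [13 27 85]
frame
[237 197] [648.3 239.7]
[230 198] [645.1 261.2]
[230 246] [496.1 257.4]
[202 248] [489.5 342.7]
[203 257] [462.  338.8]
[238 256] [465.5 232.2]
bed
[300 181] [696.9  44.8]
[307 181] [697.   23.3]
[308 185] [684.5  20.1]
[305 188] [675.1  29.2]
[299 186] [681.2  47.7]
[297 225] [560.1  52.6]
[361 230] [ 545.7 -142.6]
[364 185] [ 685.4 -152.3]
[359 185] [ 685.3 -136.9]
[361 190] [ 669.7 -143. ]
[355 191] [ 666.5 -124.5]
[355 212] [ 601.1 -124.4]
[360 218] [ 582.6 -139.6]
[351 224] [ 564.  -112.1]
[346 219] [579.3 -96.8]
[351 211] [ 604.2 -112.1]
[350 189] [ 672.6 -109.1]
[343 191] [666.3 -87.6]
[341 205] [622.6 -81.5]
[336 210] [607.  -66.2]
[324 209] [610.  -29.5]
[320 204] [625.4 -17.2]
[318 181] [697.2 -10.6]
```

View pics/crop0.png

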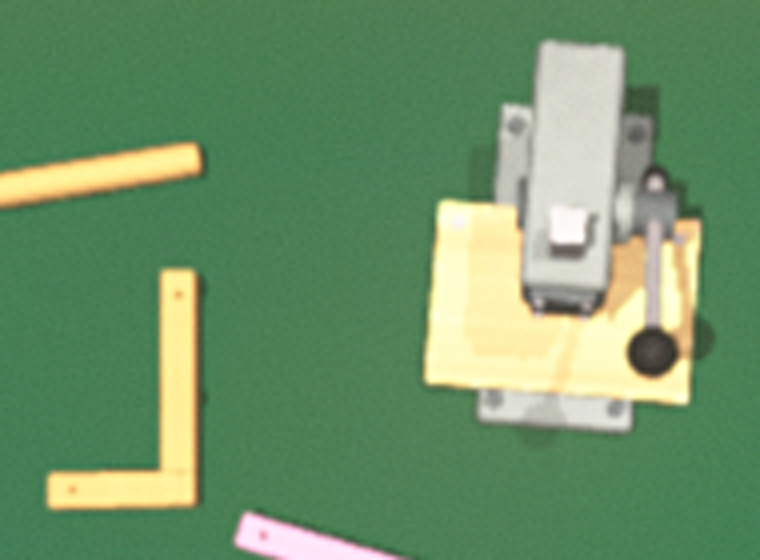

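Run:
```python
from h import *
from scipy.optimize import least_squares
t=dict(np.load('pics/top0.png.npz')); s=dict(np.load('pics/scene0.png.npz'))
def fit(w,a,b,tr=8,tol=4):
    a=np.array(a,float);b=np.array(b,float);d=(b-a)/np.linalg.norm(b-a);L=np.linalg.norm(b-a)
    v=w-a;u=v@d;e=v@np.array([-d[1],d[0]]);g=w[(u>tr)&(u<L-tr)&(abs(e)<tol)].astype(np.float32)
    l=cv2.fitLine(g,cv2.DIST_HUBER,0,.01,.01).ravel();s_=np.sign(l[:2]@d);return l[2:],l[:2]*s_,len(g)
w=np.load('f.npy')
for n,a,b in [('L+y',(496,257.4),(645,261)),('L-y',(465,232),(648,240)),('S+x',(496,257),(490,342)),('S-x',(465,232),(462,339)),('end+x',(648,240),(645,261)),('end+y',(462,339),(490,342))]:
    p,d,k=fit(w,a,b,5); print(n,p,'ang',np.arctan2(d[1],d[0]),k)
w=np.load('b.npy')
for n,a,b in [('left',(560,52.6),(681,47)),('front',(560,52.6),(546,-142)),('right',(546,-142.6),(670,-150)),('back',(697,45),(697,-10))]:
    p,d,k=fit(w,a,b,5); print(n,p,'ang',np.arctan2(d[1],d[0]),k)
# knob centroid in both views
def blob(c,x0,x1,y0,y1,dark=True):
    g=cv2.cvtColor(c['pixels'],cv2.COLOR_RGB2HSV)[y0:y1,x0:x1,2]; hs=cv2.cvtColor(c['pixels'],cv2.COLOR_RGB2HSV)[y0:y1,x0:x1]
    m=(g<60).astype(np.uint8); n,l,st,ce=cv2.connectedComponentsWithStats(m); i=1+np.argmax(st[1:,4]); print(st[i],ce[i]+[x0,y0]); return ce[i]+[x0,y0]
kt=blob(t,343,365,205,228); ks=blob(s,290,316,200,224)
def tri(a,b):
    o1,d1=ray(t,a);o2,d2=ray(s,b);A=np.stack([d1,-d2],1);x=np.linalg.lstsq(A,o2-o1,rcond=None)[0];p,q=o1+d1*x[0],o2+d2*x[1];return (p+q)/2,np.linalg.norm(p-q)
print('knob',tri(kt,ks)); print('ramtop',onz(t,(331.7,187),.3))
im=s['pixels'][190:370,270:400]; cv2.imwrite('pics/crop1.png',cv2.resize(im,None,fx=4,fy=4,interpolation=cv2.INTER_CUBIC)[:,:520,::-1][:600])
```

```text
L+y [564.98065 259.15372] ang 0.025725279263889803 45
L-y [557.3647  234.40475] ang 0.02395452681134763 56
S+x [491.24518 301.84015] ang 1.633172780929422 25
S-x [465.2754  285.24103] ang 1.5752823672015308 32
end+x [648.29114 250.4853 ] ang 1.575701864653267 4
end+y [475.7326  342.26245] ang 0.03196435796694086 6
left [622.36975   51.695206] ang -0.07248587361979421 32
front [552.2885 -43.4975] ang -1.6423570249325226 62
right [ 608.07007 -147.91533] ang -0.06896438025969803 37
back [697.0601    20.490892] ang -1.5656423568805542 22
[ 7 16  5  2  6] [351.66666667 221.83333333]
[  6   5  13  13 124] [302.09677419 211.32258065]
knob (array([ 0.52973595, -0.09876033,  0.30999714]), np.float64(0.0006601449233105293))
ramtop [ 0.61940346 -0.04953662  0.3       ]
```

Run:
```python
from h import *
t=dict(np.load('pics/top0.png.npz')); s=dict(np.load('pics/scene0.png.npz'))
def circ(c,x0,x1,y0,y1,th):
    g=cv2.cvtColor(c['pixels'],cv2.COLOR_RGB2HSV)[y0:y1,x0:x1,2]
    n,l,st,ce=cv2.connectedComponentsWithStats((g<th).astype(np.uint8)); i=1+np.argmax(st[1:,4]); print(st[i],ce[i]+[x0,y0]); return ce[i]+[x0,y0]
a=circ(t,340,368,204,232,100);b=circ(s,290,316,200,224,60)
for a in (a,np.array([353.2,217.5])):
    o1,d1=ray(t,a);o2,d2=ray(s,b);x=np.linalg.lstsq(np.stack([d1,-d2],1),o2-o1,rcond=None)[0];p,q=o1+d1*x[0],o2+d2*x[1]
    k=(p+q)/2; print('knob',k,np.linalg.norm(p-q)); 
    y=-.071;R=np.array([[np.cos(y),-np.sin(y)],[np.sin(y),np.cos(y)]]);print('press',k[:2]-R@[-.0801,-.058])
a=np.array([331.7,187]);
im=s['pixels'][190:370,270:400]; cv2.imwrite('pics/crop1.png',cv2.resize(im,None,fx=3.3,fy=3.3,interpolation=cv2.INTER_CUBIC)[:,:,::-1])
```

```text
[  7   8  12  12 107] [352.60747664 217.57943925]
[  6   5  13  13 124] [302.09677419 211.32258065]
knob [ 0.53909366 -0.10042673  0.31837313] 0.0010658262259233833
press [ 0.62310639 -0.04825518]
knob [ 0.53936149 -0.1011747   0.31874433] 0.0024622991544401896
press [ 0.62337423 -0.04900315]
```

View pics/crop1.png

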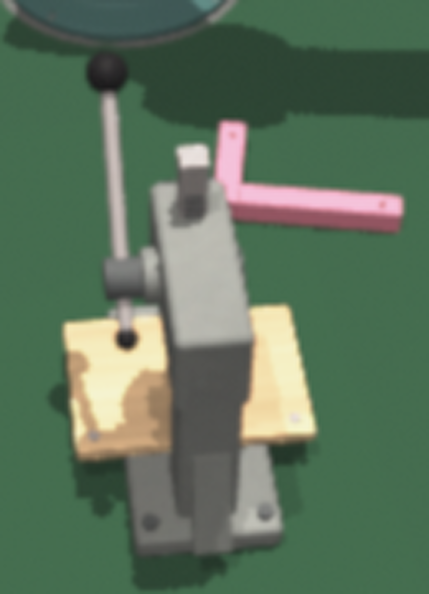

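Candidates in the top view are the pale L (237,252), the blue L (190,290), the pink L (303,273) and the hammer handle (210,172). I'm choosing the pale L, and the crop confirms it. Its lap is at about (481.5, 245.5) mm with yaw 0.025, and its grip point is at about (576.5, 248). The press axis is at about (622.5, -48.7) with yaw -0.071.

move_arm([
  [-29.7, -13.4, 5],
  [-29.7, -13.4, 5],
  [-29.7, -13.4, 5],
  [-29.7, -13.4, 5],
  [-29.7, -13.4, 5],
  [-29.7, -13.4, 5],
  [-29.7, -13.4, 5],
  [-29.7, -13.4, 5],
  [-29.7, -13.4, 5],
  [-29.7, -13.4, 5],
  [-29.7, -13.4, 5],
  [-29.7, -13.4, 5],
  [-29.7, -13.4, 5],
  [-29.7, -13.4, 5],
  [-29.7, -13.4, 5],
  [-29.7, -13.4, 5],
], roll=[0, 0, 0, 0, 0, 0, 0, 0, 0, 0, 0, 0, 0, 0, 0, 0], gripper=[1, 1, 1, 1, 1, 1, 1, 1, 1, 1, 1, 1, 1, 1, 1, 1], newtons=15)

```text
clock: 1.43
tool_pos: [0.5779, 0.2466, 0.1439]
tool_rot: [0.153, 0.988, -0.0, -0.0]
wrist_force: [0.6, 0.6, -0.1]
gripper_width: 0.999
```

move_arm([
  [0, 0, 0],
  [0, 0, 0],
  [0, 0, 0],
  [0, 0, 0],
  [0, 0, 0],
  [0, 0, 0],
  [0, 0, 0],
  [0, 0, 0],
  [0, 0, 0],
  [0, 0, 0],
  [0, 0, 0],
  [0, 0, 0],
  [0, 0, 0],
  [0, 0, 0],
  [0, 0, 0],
  [0, 0, 0],
  [0, 0, 0],
  [0, 0, 0],
  [0, 0, 0],
  [0, 0, 0],
], roll=[0.12, 0.12, 0.12, 0.12, 0.12, 0.12, 0.12, 0.12, 0.12, 0.12, 0.12, 0.12, 0.12, 0.12, 0.12, 0.12, 0.12, 0.12, 0.12, 0.12], gripper=[1, 1, 1, 1, 1, 1, 1, 1, 1, 1, 1, 1, 1, 1, 1, 1, 1, 1, 1, 1])

```text
clock: 3.1
tool_pos: [0.5768, 0.2479, 0.1442]
tool_rot: [0.977, 0.213, -0.0, 0.0]
wrist_force: [0.3, 0.3, -0.2]
gripper_width: 1.001
```

move_arm([
  [0, 0, 0],
  [0, 0, 0],
  [0, 0, 0],
  [0, 0, 0],
  [0, 0, 0],
], roll=[0.12, 0.12, 0.12, 0.05, 0], gripper=[1, 1, 1, 1, 1])

```text
clock: 3.52
tool_pos: [0.5768, 0.248, 0.144]
tool_rot: [1.0, 0.011, -0.0, 0.0]
wrist_force: [0.3, 0.3, 0.1]
gripper_width: 0.999
```

```bash
cat >> h.py <<'E'
from scipy.spatial.transform import Rotation as Ro
def go(x,y,z,ang):
    s=r.get_state(); R=Ro.from_quat(s['tool_rot']).as_matrix(); p=s['tool_pos']*1000
    a=np.arctan2(R[1,1],R[0,1]); print('t',s['clock'],'pos',p.round(1),'ang',a.round(4),'w',round(s['gripper_width'],3),'F',np.round(s['wrist_force'],1))
    print('dp now',(R.T@(np.array([x,y,z])-p)).round(1),'roll',round(-(((ang-a)+np.pi)%(2*np.pi)-np.pi),3), 'tilt',R[2].round(3),'q7',s['qpos'].round(2))
    R2=Ro.from_euler('z',ang-a).as_matrix()@R; print('dp in final axes',(R2.T@(np.array([x,y,z])-p)).round(1))
E
python3 - <<'E'
from h import *
go(576.5,248,24,-1.546)
E
```

```text
t 3.5167 pos [576.8 248.  144. ] ang -1.5483 w 0.999 F [0.3 0.3 0.1]
dp now [-2.0e-01 -1.0e-01  1.2e+02] roll -0.002 tilt [-0.     0.001 -1.   ] q7 [-1.02  0.64  0.81  1.7  -0.52  1.04 -1.58]
dp in final axes [-2.0e-01 -1.0e-01  1.2e+02]
```

Down, grip at 15 N, and a small lift.

move_arm([
  [0, 0, 20],
  [0, 0, 20],
  [0, 0, 20],
  [0, 0, 20],
  [0, 0, 15],
  [0, 0, 10],
  [0, 0, 10],
  [0, 0, 5],
  [0, 0, 0],
  [0, 0, 0],
], roll=[0, 0, 0, 0, 0, 0, 0, 0, 0, 0], gripper=[1, 1, 1, 1, 1, 1, 1, 1, 1, 1])

```text
clock: 4.35
tool_pos: [0.5773, 0.2479, 0.0249]
tool_rot: [1.0, 0.012, 0.0, -0.0]
wrist_force: [0.7, 0.5, -0.0]
gripper_width: 0.997
```

move_arm([
  [0, 0, 0],
  [0, 0, 0],
  [0, 0, 0],
  [0, 0, 0],
  [0, 0, 0],
  [0, 0, 0],
  [0, 0, 0],
  [0, 0, 0],
  [0, 0, 0],
  [0, 0, 0],
  [0, 0, 0],
  [0, 0, 0],
], roll=[0, 0, 0, 0, 0, 0, 0, 0, 0, 0, 0, 0], gripper=[0.6, 0.4, 0.35, 0.3, 0.25, 0.2, 0.2, 0.2, 0.2, 0.2, 0.2, 0.2], newtons=15)

```text
clock: 5.35
tool_pos: [0.5771, 0.2478, 0.0245]
tool_rot: [1.0, 0.012, 0.0, 0.0]
wrist_force: [0.7, -0.3, -0.8]
gripper_width: 0.252
```

move_arm([
  [0, 0, -6],
  [0, 0, -12],
  [0, 0, -14],
  [0, 0, -14],
  [0, 0, -14],
  [0, 0, 0],
], roll=[0, 0, 0, 0, 0, 0], gripper=[0.2, 0.2, 0.2, 0.2, 0.2, 0.2])

```text
clock: 5.85
tool_pos: [0.5785, 0.2484, 0.0882]
tool_rot: [1.0, 0.012, 0.002, -0.001]
wrist_force: [0.4, 0.3, -0.6]
gripper_width: 0.253
```

Run:
```python
from h import *
# target: grip over place, lap 110mm left of axis
go(622.5+.0709*205,-48.7+.9975*205,84,-.071)
c=shot('scene','s1.png'); cv2.imwrite('pics/s1c.png',cv2.resize(c['pixels'][150:330,330:530],None,fx=3.3,fy=3.3)[:,:,::-1])
```

```text
t 5.85 pos [578.5 248.4  88.2] ang -1.546 w 0.253 F [ 0.4  0.3 -0.6]
dp now [56.2 94.   4.2] roll -1.475 tilt [ 0.004 -0.002 -1.   ] q7 [-0.99  0.71  0.76  1.73 -0.58  0.94 -1.54]
dp in final axes [-88.2  65.    3.7]
```

View pics/s1c.png

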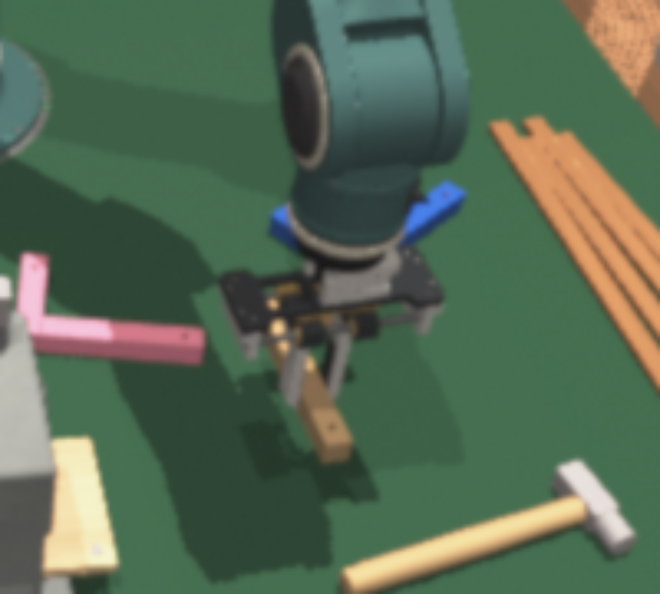

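The frame is held at 23.8 mm opening. Next I turn it, then move it to the left of the press.

move_arm([
  [0, 0, 0],
  [0, 0, 0],
  [0, 0, 0],
  [0, 0, 0],
  [0, 0, 0],
  [0, 0, 0],
  [0, 0, 0],
  [0, 0, 0],
  [0, 0, 0],
  [0, 0, 0],
  [0, 0, 0],
  [0, 0, 0],
  [0, 0, 0],
  [0, 0, 0],
  [0, 0, 0],
  [0, 0, 0],
  [0, 0, 0],
  [0, 0, 0],
], roll=[-0.05, -0.1, -0.1, -0.1, -0.1, -0.1, -0.1, -0.1, -0.1, -0.1, -0.1, -0.1, -0.1, -0.1, -0.075, -0.05, 0, 0], gripper=[0.2, 0.2, 0.2, 0.2, 0.2, 0.2, 0.2, 0.2, 0.2, 0.2, 0.2, 0.2, 0.2, 0.2, 0.2, 0.2, 0.2, 0.2])

```text
clock: 7.4
tool_pos: [0.5768, 0.2478, 0.0842]
tool_rot: [0.732, 0.681, -0.0, -0.0]
wrist_force: [-0.1, -0.1, -1.5]
gripper_width: 0.252
```

move_arm([
  [-6, 4, 0],
  [-12, 9, 0],
  [-14, 10, 0],
  [-14, 10, 0],
  [-14, 10, 0],
  [-12, 9, 0],
  [-10, 8, 0],
  [-6, 5, 0],
  [0, 0, 0],
  [0, 0, 0],
], roll=[0, 0, 0, 0, 0, 0, 0, 0, 0, 0], gripper=[0.2, 0.2, 0.2, 0.2, 0.2, 0.2, 0.2, 0.2, 0.2, 0.2])

```text
clock: 8.23
tool_pos: [0.6356, 0.1555, 0.0843]
tool_rot: [0.732, 0.681, -0.0, -0.0]
wrist_force: [-0.1, 0.8, -1.7]
gripper_width: 0.255
```

Run:
```python
from h import *
go(622.5+.0709*205,-48.7+.9975*205,72,-.071)
c=shot('top','t2.png'); cv2.imwrite('pics/t2c.png',cv2.resize(c['pixels'][130:280,190:390],None,fx=4,fy=4)[:,:,::-1])
shot('scene','s2.png')
c=shot('scene','s2.png'); cv2.imwrite('pics/s2c.png',cv2.resize(c['pixels'][180:360,270:470],None,fx=3.3,fy=3.3)[:,:,::-1])
```

```text
t 8.2333 pos [635.6 155.5  84.3] ang -0.0714 w 0.255 F [-0.1  0.8 -1.7]
dp now [ 0.3  1.4 12.3] roll -0.0 tilt [ 0. -0. -1.] q7 [-0.57  0.65  0.4   1.65 -0.31  0.9  -0.12]
dp in final axes [ 0.3  1.4 12.3]
```

View pics/t2c.png

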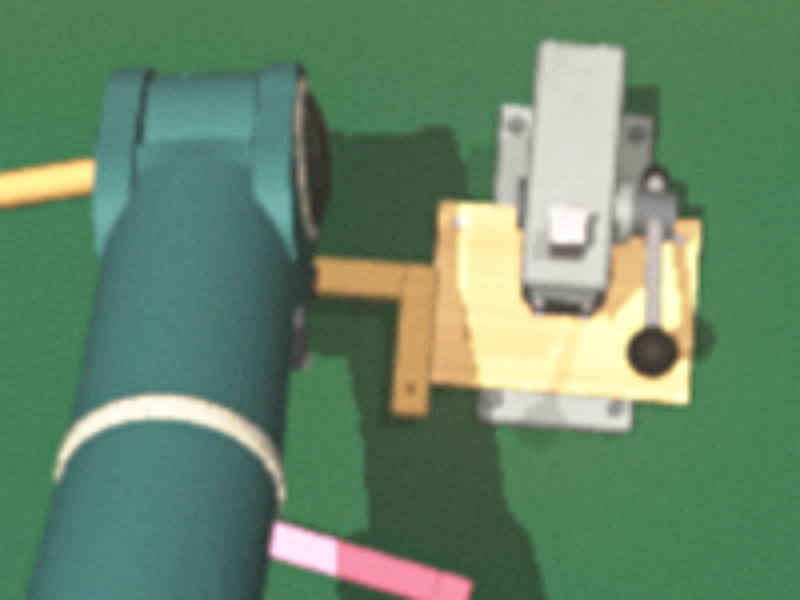

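Run:
```python
from h import *
t=dict(np.load('pics/top0.png.npz')) ; c=dict(np.load('pics/t2.png.npz'))
for p in [(433,265),(397,299),(415,282)]: print(onz(c,(190+p[0]/4-.4,130+p[1]/4-.4),.084)*1000)
hsv=cv2.cvtColor(c['pixels'],cv2.COLOR_RGB2HSV)
print('edge cols row 225:',hsv[225,284:304].tolist()); print('col 285:',hsv[190:210,282].tolist())
```

```text
[640.61218635  48.08935517  84.        ]
[614.90694214  74.45584838  84.        ]
[627.74675163  61.28574398  84.        ]
edge cols row 225: [[53, 79, 81], [57, 71, 75], [53, 76, 70], [40, 81, 69], [20, 116, 136], [17, 137, 201], [17, 132, 212], [17, 132, 203], [16, 138, 188], [17, 139, 193], [17, 134, 205], [18, 133, 207], [17, 129, 194], [17, 124, 154], [16, 115, 175], [16, 118, 183], [18, 125, 181], [17, 120, 183], [17, 122, 188], [16, 118, 195]]
col 285: [[61, 68, 82], [59, 90, 85], [61, 80, 86], [66, 94, 84], [37, 81, 91], [18, 121, 162], [18, 133, 202], [17, 136, 206], [17, 133, 205], [18, 132, 208], [17, 133, 207], [17, 132, 209], [17, 132, 205], [18, 130, 165], [19, 120, 104], [38, 72, 71], [53, 65, 67], [55, 81, 69], [55, 68, 71], [57, 72, 78]]
```

View pics/s2c.png

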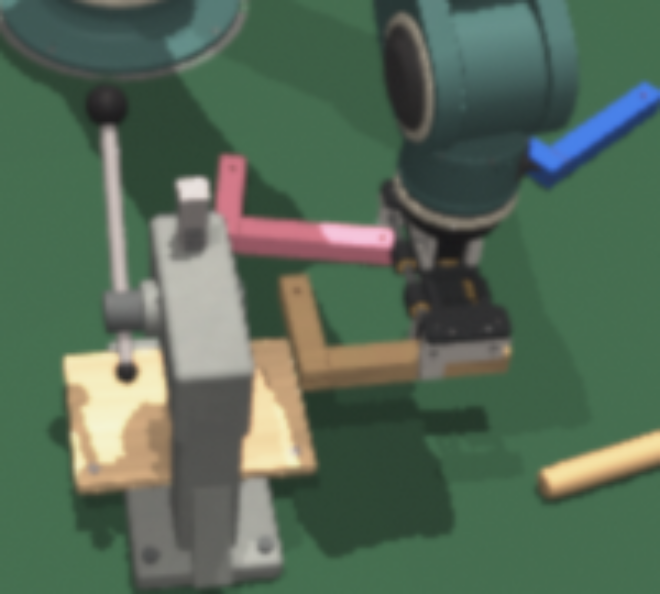

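The measured lap agrees with the expected position to about 1 mm, and the frame hangs level. I lower it 14 mm and slide it in.

move_arm([
  [0, 0, 6],
  [0, 0, 8],
  [-6, 0, 0],
  [-12, 0.5, 0],
  [-14, 0.5, 0],
  [-14, 0.5, 0],
  [-14, 0.5, 0],
  [-14, 0, 0],
  [-12, 0, 0],
  [-10, 0, 0],
  [-8, 0, 0],
  [-6, 0, 0],
  [0, 0, 0],
  [0, 0, 0],
], roll=[0, 0, 0, 0, 0, 0, 0, 0, 0, 0, 0, 0, 0, 0], gripper=[0.2, 0.2, 0.2, 0.2, 0.2, 0.2, 0.2, 0.2, 0.2, 0.2, 0.2, 0.2, 0.2, 0.2])

```text
clock: 9.55
tool_pos: [0.6298, 0.0458, 0.0705]
tool_rot: [0.732, 0.682, 0.0, -0.0]
wrist_force: [0.6, 0.3, -0.5]
gripper_width: 0.257
```

Run:
```python
from h import *
go(622+.0709*95,-48.7+.9975*95,60.3,-.071)
```

```text
t 9.55 pos [629.8  45.8  70.5] ang -0.071 w 0.257 F [ 0.6  0.3 -0.5]
dp now [ 0.2 -1.1 10.2] roll 0.0 tilt [ 0. -0. -1.] q7 [-0.41  0.64  0.4   1.72 -0.31  0.85  0.06]
dp in final axes [ 0.2 -1.1 10.2]
```

move_arm([
  [0, 0, 3],
  [0, 0, 3],
  [0, 0, 2],
  [0, 0, 1],
  [0, 0, 1],
  [0, 0, 0],
  [0, 0, 0],
], roll=[0, 0, 0, 0, 0, 0, 0], gripper=[0.2, 0.2, 0.2, 0.2, 0.2, 0.2, 0.2])

```text
clock: 10.13
tool_pos: [0.6298, 0.0457, 0.0605]
tool_rot: [0.732, 0.682, -0.0, 0.0]
wrist_force: [-0.6, 0.0, -0.2]
gripper_width: 0.253
```

move_arm([
  [0, 0, 0],
  [0, 0, 0],
  [0, 0, 0],
  [0, 0, 0],
  [0, 0, 0],
  [0, 0, 0],
  [0, 0, 0],
  [0, 0, 0],
], roll=[0, 0, 0, 0, 0, 0, 0, 0], gripper=[0.28, 0.34, 0.4, 0.5, 0.6, 0.6, 0.6, 0.6])

```text
clock: 10.8
tool_pos: [0.6298, 0.0456, 0.0605]
tool_rot: [0.732, 0.682, -0.0, 0.0]
wrist_force: [-0.9, 0.3, -0.4]
gripper_width: 0.605
```

Run:
```python
from h import *
go(629,46,60.3,-.071)
c=shot('top','t3.png'); cv2.imwrite('pics/t3c.png',cv2.resize(c['pixels'][150:250,260:380],None,fx=6,fy=6)[:,:,::-1])
```

```text
t 10.8 pos [629.8  45.6  60.5] ang -0.071 w 0.605 F [-0.9  0.3 -0.4]
dp now [ 0.3 -0.8  0.2] roll 0.0 tilt [-0.  0. -1.] q7 [-0.41  0.65  0.39  1.72 -0.32  0.83  0.06]
dp in final axes [ 0.3 -0.8  0.2]
```

View pics/t3c.png

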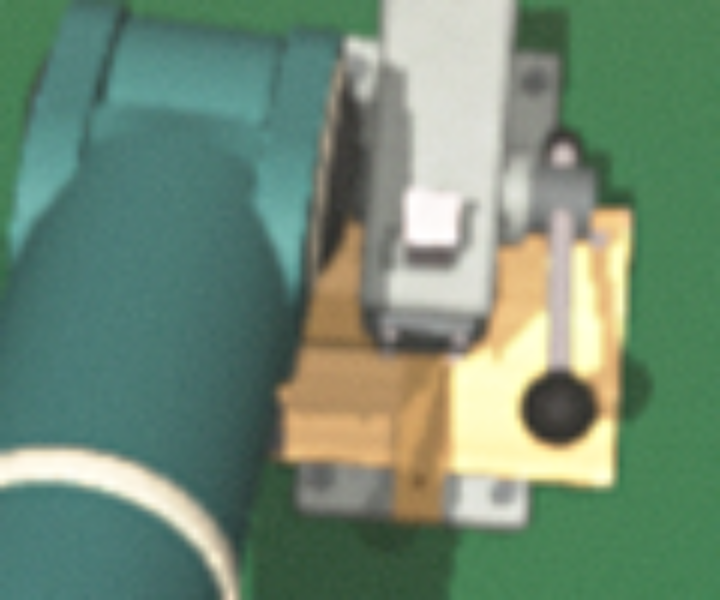

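The frame lies on the bed with its lap under the foot; the short leg's end is at (420,515) in the crop, parallel to the bed. Now I retreat up and to the left.

move_arm([
  [0, 0, -8],
  [0, 0, -12],
  [0, 0, -15],
  [0, 0, -20],
  [0, 0, -20],
  [8, 0, -24],
  [8, 0, -24],
  [8, 0, -24],
  [8, 0, -24],
  [8, 0, -24],
  [8, 0, -24],
  [8, 0, -24],
  [8, 0, -24],
  [8, 0, -24],
  [8, 0, -24],
  [8, 0, -24],
  [8, 0, -24],
], roll=[0, 0, 0, 0, 0, 0, 0, 0, 0, 0, 0, 0, 0, 0, 0, 0, 0], gripper=[0.6, 0.6, 0.6, 0.6, 0.6, 0.8, 0.8, 0.8, 0.8, 0.8, 0.8, 0.8, 0.8, 0.8, 0.8, 0.8, 0.8])

```text
clock: 12.27
tool_pos: [0.636, 0.1414, 0.4262]
tool_rot: [0.732, 0.681, 0.0, 0.0]
wrist_force: [0.7, -0.1, 0.2]
gripper_width: 0.801
```

move_arm([
  [0, 0, 0],
  [0, 0, 0],
  [0, 0, 0],
  [0, 0, 0],
  [0, 0, 0],
  [0, 0, 0],
  [0, 0, 0],
  [0, 0, 0],
  [0, 0, 0],
  [0, 0, 0],
  [0, 0, 0],
  [0, 0, 0],
  [0, 0, 0],
  [0, 0, 0],
  [0, 0, 0],
], roll=[0.12, 0.12, 0.12, 0.12, 0.12, 0.12, 0.12, 0.12, 0.12, 0.12, 0.12, 0.12, 0.12, 0.01, 0], gripper=[0.8, 0.8, 0.8, 0.8, 0.8, 0.8, 0.8, 0.8, 0.8, 0.8, 0.8, 0.8, 0.8, 0.8, 0.8])

```text
clock: 13.52
tool_pos: [0.6364, 0.1413, 0.4243]
tool_rot: [0.999, -0.034, 0.0, -0.0]
wrist_force: [-0.2, -0.0, 0.2]
gripper_width: 0.801
```

Run:
```python
from h import *
go(539.2,-100.8,318,-1.642)
t=shot('top','t4.png'); 
hsv=cv2.cvtColor(t['pixels'],cv2.COLOR_RGB2HSV); m=cv2.inRange(hsv,(10,60,110),(32,220,255))
cv2.imwrite('pics/t4c.png',cv2.resize(t['pixels'][150:250,260:380],None,fx=6,fy=6)[:,:,::-1])
for p in [(622,-48.7,.06)]: print(proj(t,np.array([.622,-.0487,.06])))
```

```text
t 13.5167 pos [636.4 141.3 424.3] ang -1.6384 w 0.801 F [-0.2 -0.   0.2]
dp now [-80.7 248.1 106.3] roll 0.004 tilt [ 0.001 -0.    -1.   ] q7 [-0.77  0.45  0.78  1.26 -0.31  1.55 -1.67]
dp in final axes [-79.8 248.4 106.3]
[330.36702947 203.69540345]
```

View pics/t4c.png

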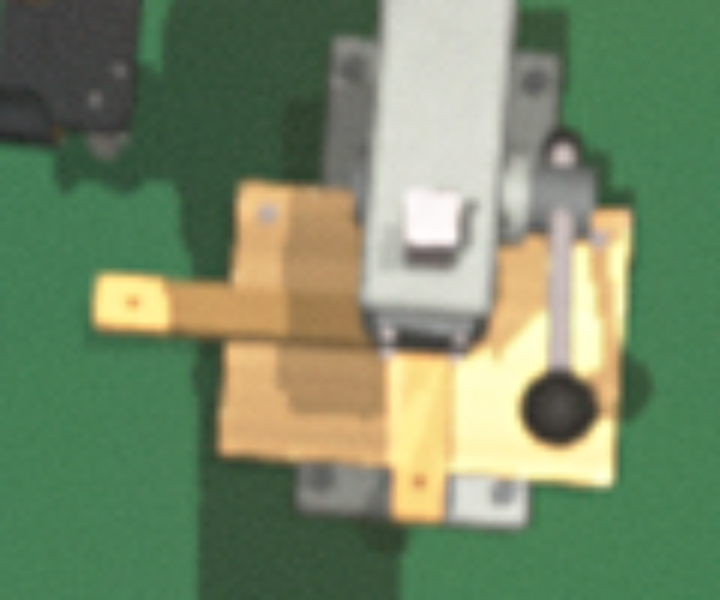

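Run:
```python
from h import *
c=dict(np.load('pics/t4.png.npz')); g=lambda x,y:onz(c,(260+x/6-.42,150+y/6-.42),.06)[:2]*1000
A=g(93,302); B=g(418,522)   # long leg end centre, short leg end centre
S1=g(421,430); S2=g(417,510); L1=g(130,303); L2=g(330,313)
print(A,B,'short dir',np.arctan2(*(S1-S2)[::-1]),'long dir',np.arctan2(*(L1-L2)[::-1])-np.pi/2)
for y in(-.071,-.05): print(y,'lap',A-168*np.array([-np.sin(y),np.cos(y)]),B+98*np.array([np.cos(y),np.sin(y)]))
```

```text
[632.73868041 117.99364796] [522.21570124 -45.69643311] short dir -0.04582527980077885 long dir -0.045728768366291694
-0.071 lap [620.8206994  -49.58308589] [619.96879599 -52.6485887 ]
-0.05 lap [624.34217998 -49.79639578] [620.09322676 -50.5943917 ]
```

The lap is at about (621,-50), within about 3 mm of the ram axis. Next is the knob.

move_arm([
  [-7, 20, 0],
  [-7, 22, 0],
  [-7, 22, 0],
  [-7, 22, 0],
  [-7, 22, 0],
  [-7, 22, 0],
  [-7, 22, 0],
  [-7, 22, 0],
  [-7, 22, 0],
  [-7, 22, 0],
  [-6, 20, 0],
  [-4, 10, 0],
  [0, 0, 0],
  [0, 0, 0],
], roll=[0, 0, 0, 0, 0, 0, 0, 0, 0, 0, 0, 0, 0, 0], gripper=[0.8, 0.8, 0.8, 0.8, 0.8, 0.8, 0.8, 0.8, 0.8, 0.8, 0.8, 0.8, 0.8, 0.8], newtons=35)

```text
clock: 14.73
tool_pos: [0.5395, -0.0999, 0.4238]
tool_rot: [0.999, -0.034, 0.0, -0.0]
wrist_force: [0.2, -0.1, -0.7]
gripper_width: 0.801
```

Run:
```python
from h import *
go(539,-100.8,318,-1.642)
```

```text
t 14.7333 pos [539.5 -99.9 423.8] ang -1.6395 w 0.801 F [ 0.2 -0.1 -0.7]
dp now [ -0.5   0.9 105.8] roll 0.002 tilt [ 0. -0. -1.] q7 [-0.61  0.21  0.89  1.53 -0.17  1.48 -1.35]
dp in final axes [ -0.5   0.9 105.8]
```

move_arm([
  [-0.5, 1, 15],
  [0, 0, 18],
  [0, 0, 18],
  [0, 0, 18],
  [0, 0, 15],
  [0, 0, 12],
  [0, 0, 10],
  [0, 0, 0],
  [0, 0, 0],
], roll=[0, 0, 0, 0, 0, 0, 0, 0, 0], gripper=[0.8, 0.8, 0.8, 0.8, 0.8, 0.8, 0.8, 0.8, 0.8])

```text
clock: 15.48
tool_pos: [0.539, -0.101, 0.3176]
tool_rot: [0.999, -0.035, -0.0, 0.0]
wrist_force: [0.1, -0.8, 0.3]
gripper_width: 0.803
```

move_arm([
  [0, 0, 0],
  [0, 0, 0],
  [0, 0, 0],
  [0, 0, 0],
  [0, 0, 0],
  [0, 0, 0],
  [0, 0, 0],
  [0, 0, 0],
  [0, 0, 0],
  [0, 0, 0],
], roll=[0, 0, 0, 0, 0, 0, 0, 0, 0, 0], gripper=[0.6, 0.5, 0.42, 0.38, 0.34, 0.3, 0.3, 0.3, 0.3, 0.3])

```text
clock: 16.32
tool_pos: [0.5388, -0.101, 0.3175]
tool_rot: [0.999, -0.035, -0.0, -0.0]
wrist_force: [-1.5, 2.9, 2.3]
gripper_width: 0.345
```

Run:
```python
from h import *
go(539,-100.8,318,-1.642)
k=lambda v:np.array([33-160*np.cos(.785-v),-(205+160*np.sin(.785-v))])
vs=np.arange(0,1.21,.05); d=np.diff([k(v) for v in vs],axis=0)
for v,e in zip(vs[1:],d): print(v.round(3),e.round(1))
```

```text
t 16.3167 pos [ 538.8 -101.   317.5] ang -1.6407 w 0.345 F [-1.5  2.9  2.3]
dp now [ 0.1 -0.2 -0.5] roll 0.001 tilt [-0. -0. -1.] q7 [-0.58  0.27  0.87  1.71 -0.22  1.26 -1.3 ]
dp in final axes [ 0.1 -0.2 -0.5]
0.05 [-5.5  5.8]
0.1 [-5.2  6.1]
0.15 [-4.9  6.3]
0.2 [-4.6  6.6]
0.25 [-4.2  6.8]
0.3 [-3.9  7. ]
0.35 [-3.6  7.2]
0.4 [-3.2  7.3]
0.45 [-2.8  7.5]
0.5 [-2.4  7.6]
0.55 [-2.1  7.7]
0.6 [-1.7  7.8]
0.65 [-1.3  7.9]
0.7 [-0.9  8. ]
0.75 [-0.5  8. ]
0.8 [-0.1  8. ]
0.85 [0.3 8. ]
0.9 [0.7 8. ]
0.95 [1.1 7.9]
1.0 [1.5 7.9]
1.05 [1.9 7.8]
1.1 [2.3 7.7]
1.15 [2.7 7.5]
1.2 [3.  7.4]
```

move_arm([
  [-2.7, 2.9, 0],
  [-2.8, 2.9, 0],
], roll=[0, 0], gripper=[0.3, 0.3])

```text
clock: 16.48
tool_pos: [0.5356, -0.1015, 0.3166]
tool_rot: [0.999, -0.032, 0.002, -0.002]
wrist_force: [40.4, 38.0, -34.6]
gripper_width: 0.349
```

I put the downward shift on y by mistake. I'm correcting it now.

move_arm([
  [0, -2.9, 3],
  [0, -2.9, 2.8],
  [0, 0, 0],
  [0, 0, 0],
], roll=[0, 0, 0, 0], gripper=[0.3, 0.3, 0.3, 0.3])

```text
clock: 16.82
tool_pos: [0.5328, -0.1006, 0.3118]
tool_rot: [0.999, -0.035, -0.001, -0.0]
wrist_force: [-7.3, 5.2, 10.2]
gripper_width: 0.348
```

Run:
```python
from h import *
go(533.3,-100.6,312,-1.642)
```

```text
t 16.8167 pos [ 532.8 -100.6  311.8] ang -1.6407 w 0.348 F [-7.3  5.2 10.2]
dp now [ 0.5 -0.  -0.2] roll 0.001 tilt [-0.001 -0.001 -1.   ] q7 [-0.59  0.26  0.87  1.73 -0.21  1.25 -1.31]
dp in final axes [ 0.5 -0.  -0.2]
```

The lever is moving, at about v = 0.05. I continue along the arc to 0.5.

move_arm([
  [-5, 0, 6.1],
  [-4.9, 0, 6.3],
  [-4.6, 0, 6.6],
  [-4.2, 0, 6.8],
  [-3.9, 0, 7.0],
  [-3.6, 0, 7.2],
  [-3.2, 0, 7.3],
  [-2.8, 0, 7.5],
  [-2.4, 0, 7.6],
  [0, 0, 0],
  [0, 0, 0],
], roll=[0, 0, 0, 0, 0, 0, 0, 0, 0, 0, 0], gripper=[0.3, 0.3, 0.3, 0.3, 0.3, 0.3, 0.3, 0.3, 0.3, 0.3, 0.3])

```text
clock: 17.73
tool_pos: [0.4987, -0.0981, 0.2492]
tool_rot: [0.999, -0.035, -0.0, -0.0]
wrist_force: [-1.9, 5.3, 3.7]
gripper_width: 0.346
```

```bash
cat >> h.py <<'E'
def lev(v):
    a=-.071;p=np.array([622.5,-48.7]);k=np.array([33-160*np.cos(.785-v),-58]);R=np.array([[np.cos(a),-np.sin(a)],[np.sin(a),np.cos(a)]])
    x,y=p+R@k; z=205+160*np.sin(.785-v); print('target',x,y,z); go(x,y,z,-1.642)
    s=r.get_state()['tool_pos']*1000; q=R.T@(s[:2]-p); print('press-frame',q,'v_est',.785-np.arctan2(s[2]-205,33-q[0]),'rad',np.hypot(s[2]-205,33-q[0]))
E
python3 - <<'E'
from h import *
lev(.5)
E
```

```text
target 498.14330274556136 -98.00230499665076 249.98519220724705
t 17.7333 pos [498.7 -98.1 249.2] ang -1.6406 w 0.346 F [-1.9  5.3  3.7]
dp now [-0.6 -0.1 -0.8] roll 0.001 tilt [-0. -0. -1.] q7 [-0.6   0.25  0.86  1.89 -0.21  1.1  -1.3 ]
dp in final axes [-0.6 -0.1 -0.8]
press-frame [-119.93536783  -58.07504274] v_est 0.5035983702246385 rad 159.19704181963672
```

move_arm([
  [-2.1, 0, 7.7],
  [-1.7, 0, 7.8],
  [-1.3, 0, 7.9],
  [-0.9, 0, 8],
  [-0.5, 0, 8],
  [-0.1, 0, 8],
  [0.3, 0, 8],
  [0.7, 0, 8],
  [1.1, 0, 7.9],
  [0.7, 0, 4],
  [0.8, 0, 3.9],
  [0, 0, 0],
  [0, 0, 0],
], roll=[0, 0, 0, 0, 0, 0, 0, 0, 0, 0, 0, 0, 0], gripper=[0.3, 0.3, 0.3, 0.3, 0.3, 0.3, 0.3, 0.3, 0.3, 0.3, 0.3, 0.3, 0.3])

```text
clock: 18.82
tool_pos: [0.4958, -0.0979, 0.1701]
tool_rot: [0.999, -0.035, -0.0, -0.0]
wrist_force: [-3.3, 6.8, 5.3]
gripper_width: 0.343
```

Run:
```python
from h import *
lev(1.18)
```

```text
target 503.99493678627266 -98.41847054550843 143.4306897906808
t 18.8167 pos [495.8 -97.9 170.1] ang -1.6406 w 0.343 F [-3.3  6.8  5.3]
dp now [ 8.2 -0.1 26.7] roll 0.001 tilt [-0.001 -0.    -1.   ] q7 [-0.54  0.35  0.81  1.98 -0.32  0.94 -1.21]
dp in final axes [ 8.2 -0.1 26.7]
press-frame [-122.87178672  -58.07545778] v_est 1.0053324270247583 rad 159.73336477186098
```

move_arm([
  [0.8, 0, 3.9],
  [0.9, 0, 3.9],
  [1, 0, 3.9],
  [1.1, 0, 3.8],
  [1.2, 0, 3.8],
  [1.3, 0, 3.7],
  [1.5, 0, 3.6],
  [0, 0, 0],
  [0, 0, 0],
  [0, 0, 0],
], roll=[0, 0, 0, 0, 0, 0, 0, 0, 0, 0], gripper=[0.3, 0.3, 0.3, 0.3, 0.3, 0.3, 0.3, 0.3, 0.3, 0.3])

```text
clock: 19.65
tool_pos: [0.5037, -0.0985, 0.1437]
tool_rot: [0.999, -0.035, -0.0, -0.0]
wrist_force: [-3.0, 6.6, 6.7]
gripper_width: 0.344
```

Run:
```python
from h import *
lev(1.18)
c=shot('scene','s5.png'); cv2.imwrite('pics/s5c.png',cv2.resize(c['pixels'][150:360,230:430],None,fx=2.8,fy=2.8)[:,:,::-1])
```

```text
target 503.99493678627266 -98.41847054550843 143.4306897906808
t 19.65 pos [503.7 -98.5 143.7] ang -1.6405 w 0.344 F [-3.   6.6  6.7]
dp now [ 0.3 -0.1  0.3] roll 0.001 tilt [-0. -0. -1.] q7 [-0.5   0.41  0.78  1.99 -0.37  0.89 -1.17]
dp in final axes [ 0.3 -0.1  0.3]
press-frame [-114.96045505  -58.09874598] v_est 1.177782899984166 rad 160.1568034913291
```

View pics/s5c.png

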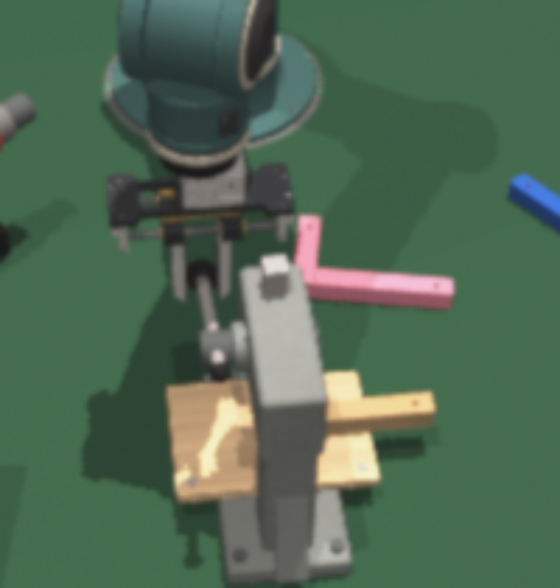

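The lever is at v ≈ 1.18 with the knob held, and the frame is unmoved, its long-leg end at (430,408) in the crop. Holding for over 3 s.

move_arm([
  [0, 0, 0],
  [0, 0, 0],
  [0, 0, 0],
  [0, 0, 0],
  [0, 0, 0],
  [0, 0, 0],
  [0, 0, 0],
  [0, 0, 0],
  [0, 0, 0],
  [0, 0, 0],
  [0, 0, 0],
  [0, 0, 0],
  [0, 0, 0],
  [0, 0, 0],
  [0, 0, 0],
  [0, 0, 0],
  [0, 0, 0],
  [0, 0, 0],
  [0, 0, 0],
  [0, 0, 0],
], roll=[0, 0, 0, 0, 0, 0, 0, 0, 0, 0, 0, 0, 0, 0, 0, 0, 0, 0, 0, 0], gripper=[0.3, 0.3, 0.3, 0.3, 0.3, 0.3, 0.3, 0.3, 0.3, 0.3, 0.3, 0.3, 0.3, 0.3, 0.3, 0.3, 0.3, 0.3, 0.3, 0.3])

```text
clock: 21.37
tool_pos: [0.5037, -0.0985, 0.1438]
tool_rot: [0.999, -0.035, -0.0, -0.0]
wrist_force: [-1.9, 6.2, 6.8]
gripper_width: 0.343
```

move_arm([
  [0, 0, 0],
  [0, 0, 0],
  [0, 0, 0],
  [0, 0, 0],
  [0, 0, 0],
  [0, 0, 0],
  [0, 0, 0],
  [0, 0, 0],
  [0, 0, 0],
  [0, 0, 0],
  [0, 0, 0],
  [0, 0, 0],
  [0, 0, 0],
  [0, 0, 0],
  [0, 0, 0],
  [0, 0, 0],
  [0, 0, 0],
  [0, 0, 0],
  [0, 0, 0],
  [0, 0, 0],
], roll=[0, 0, 0, 0, 0, 0, 0, 0, 0, 0, 0, 0, 0, 0, 0, 0, 0, 0, 0, 0], gripper=[0.3, 0.3, 0.3, 0.3, 0.3, 0.3, 0.3, 0.3, 0.3, 0.3, 0.3, 0.3, 0.3, 0.3, 0.3, 0.3, 0.3, 0.3, 0.3, 0.3])

```text
clock: 23.03
tool_pos: [0.5037, -0.0985, 0.1437]
tool_rot: [0.999, -0.035, -0.0, -0.0]
wrist_force: [-2.5, 6.3, 7.4]
gripper_width: 0.345
```

Run:
```python
from h import *
from bench import sign_off
lev(1.18); print(sign_off())
```

```text
target 503.99493678627266 -98.41847054550843 143.4306897906808
t 23.0333 pos [503.7 -98.5 143.7] ang -1.6405 w 0.345 F [-2.5  6.3  7.4]
dp now [ 0.3 -0.1  0.3] roll 0.002 tilt [-0.    -0.001 -1.   ] q7 [-0.5   0.41  0.78  1.99 -0.37  0.89 -1.17]
dp in final axes [ 0.3 -0.1  0.3]
press-frame [-114.9890705   -58.07349366] v_est 1.1774697021755398 rad 160.16700204511628
the job is handed in; nothing more can be done
None
```

I gripped the frame at 15 N, laid it on the press bed and let go of it. I then pulled the lever down to about half compression of the foot, held it there for 3.4 s and handed the job in at 23 s with the knob still held.

- **Placing:** the last overhead picture put the lap within about 3 mm of the ram axis. The frame's yaw read -0.046 rad against -0.071 for the press, a small difference near the limit of that measurement.
- **Pressing:** the lever angle worked out from the gripper position was 1.178 rad, which should be about 5.9 mm of foot compression. I have no direct reading of the foot itself. The upward force on the tool was about 7 N, as expected when pressing.
- **After pressing:** a picture with the lever down showed the frame still in place. I kept the arm clear of the bystanders but did not measure them again afterwards.
- **One slip:** the first lever move went sideways by about 6 mm because I put the downward shift on the wrong axis. It briefly loaded the wrist with about 65 N, under the 120 N limit, and I reversed it at once. The knob grip held.

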